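Shut the sample-tube rack into its storage bay

ROBOT

A 6-joint arm with a two-finger parallel gripper is mounted at the origin on the work surface. World frame = base frame: x ahead of the robot, y to its left, z up, the work surface at z = 0. Lengths are in m, angles in rad, forces in N, time in s.
With the tool pointing down it reaches from about 0.25 to 0.725 m from the base axis. Payload 4 kg.
Tool frame: the origin (TCP) lies on the centre line of the jaws, within the pads' length; the fingertips stand 25 mm ahead of it and the grasp point (between the pads) lies 6 mm ahead of it; z points along the fingers, x is the direction in which the jaws open and shut, and the axes are right-handed (so a half turn about z gives the same grasp; the last joint's range is limited). The gripper opens to 85 mm and grips with 20 to 120 N. Pads are 22 mm wide; open, the fingers measure 114 mm over their backs; the gripper's body (76 mm by 85 mm) begins 54 mm behind the grasp point. The pads swing forward as they close: fully open they stand 13 mm farther back than shut.
Start: joints at [1.113, 0.241, 0.005, 1.335, 0, 1.571], TCP at [0.221, 0.449, 0.256] pointing down, gripper open.
Joint ranges: [-2.72, 2.72], [-1.05, 1.87], [-1.09, 1.28], [-1.99, 2.15], [-1.42, 1.44], [-3.14, 3.14]. Speed limits (rad/s): [2.79, 2.79, 3.14, 3.14, 3.14, 3.14].

INTERFACE

Orientations are given as a unit quaternion [x, y, z, w].
In Python, from workcell import bot, imaging, order gives the robot as it stands.
- The arm moves only by the tool carry_out, never from a script. Its argument "moves" is a list of rows, each a list of 5 numbers: the shift along the tool's x, y, z scaled (see below), then the turn about the tool's z scaled (see below), then the opening, from -1 (shut) to 1 (fully open). In form: [[tx, ty, tz, roll, hand], ...]. A call has 1 to 20 rows; each row is the pose to reach, as a shift and turn from the pose commanded when the call began, along the tool's axes at that moment; what a row does not reach only later rows make up. The controller multiplies each number of a shift by 0.1 m and each number of a turn by 90 degrees. A row lasts 1/10 s, in which the tool goes at most 50 mm and 8.59 degrees, less where a joint would pass 70% of its speed; a pose out of reach is approached as far as the arm can. A call with a number of a shift or a turn outside -1 to 1 is refused whole. A call with a gripper value outside its range is refused whole. The fingers move at their own pace and stop on an object; the grip force is fixed at half the most. Time passes only in rows, so rows that repeat a pose let the fingers close. It gives the time, the measured TCP pose, the force and the opening at its end, in the units of the state.
- bot.get_obs(): the state, without advancing time (a new reading comes with each control period).
- imaging.camera(name): name is "scene" or "top"; returns the picture (384x512x3 uint8, red, green, blue); there is no depth.
- imaging.camera_model(name): a dict with "fovy" (degrees; the focal length in pixels is half the picture's height over the tangent of half this angle, whatever the lens; pixels are square), "cx", "cy" (the principal point, pixels), "dist" ([k1, k2, p1, p2, k3] as OpenCV has them; the pictures are not rectified), "eye" and "rotation" of the camera in the world. Camera axes: x right, y up, looking along -z (the intrinsics and any distortion apply to the point x, -y, -z); pixel columns grow to the right and rows downward; lengths in m; the calibration is good to about 2 mm. A picture is of the moment at which its call begins. camera_model takes no time and is no camera call.
- order.job_done(): hands the job in, once; it reports no verdict.
The state is a dict: "clock": time; "joint_pos": joint angles; "joint_vel": joint speeds; "tau": joint torques, N m; "eef_pos": TCP position; "tool_rot": TCP orientation; "ft_force": force on the tool from outside, world axes, zero at the start; "ft_torque": the same for the moment, N m; "grip_width": finger opening in m.
Only numpy, scipy, OpenCV 4.12 (cv2) and the standard library are available. Lean on these libraries where they do the work, as an engineer would, in place of code of your own. Each camera call takes 0.05 s, during which the arm holds its last target.

TASK

The chemistry lesson is over: push the white tube rack, upright, through the mouth of the low storage bay until it is fully home against the bay's back wall. Then lower the metal retaining bar over the two pins at the mouth until it lies flush on both blocks, so that the rack cannot slide out, and let go. Leave the other glassware and tools standing where they are.

Things in the scene. Friction and masses are not known exactly. Their poses are not given: they have to be found in the camera images.
- bay: Low plywood storage bay with clear roof, fixed on the bench. Origin on the bench at the middle of its mouth; x points into the bay, y along the mouth, z up. No floor: the rack slides on the bench. Walls and roof run from x = 0 to 80 mm; inside 106 mm wide (y = -53 to 53) and 80 mm high (roof top 88 mm); back wall's inner face at x = 70 mm.
- rack_home (a point): Where the rack's centre is when it is fully home: in the bay at x = 30, y = 0, z = 27 mm of the bay's frame (5 mm play to either side). The rack's near face then stands 10 mm out of the mouth.
- pin_a (a point): Tip of the steel pin at the bay's +y side: 10 mm diameter, tapered tip, at x = -28, y = 66 mm of the bay's frame, rising from z = 20 to 43 mm out of a black block 20 mm high (x = -45 to 0, y = 53 to 77 mm). From the block's front inner corner a thin lead-in plate 20 mm high flares outwards to x = -68, y = 73 mm.
- pin_b (a point): Tip of the other pin, on the bay's -y side: the mirror image, at x = -28, y = -66 mm of the bay's frame, with the same block and lead-in plate.
- bar_seat (a point): Empty point midway between the pins, at x = -28, y = 0, z = 56 mm of the bay's frame: where the bar's tab point is when the bar lies flush on the two blocks (underside 20 mm above the bench).
- rack_mid (a point): White plastic block rack holding stoppered tubes, loose, 0.22 to 0.45 kg: 80 mm along its x, 96 mm along its y, block 54 mm high, stoppers to 72 mm. Too broad to grasp; flat solid sides. Point: centre of the block, 27 mm above its underside. It goes in with its x along the bay's x (starts turned less than 35 degrees from that). A bottle and a beaker stand close at its two y sides.
- bar_tab (a point): Metal bar, loose, 0.16 kg, flat on the bench: plate 24 mm along its x, 156 mm along its y, 12 mm thick, 14 mm through holes at y = 66 and -66 mm; black upright tab in the middle to grip: 36 mm along y, 14 mm along x, up to 57 mm above the underside. Point: on the tab, 36 mm above the underside. Seated, its y lies along the bay's y, either way round.
- dropper: Bystander: amber dropper bottle with red bulb, 42 mm diameter, 85 mm high, beside the rack. Origin at the centre of its underside.
- beaker: Bystander: small glass beaker, 44 mm diameter, 75 mm high, on the rack's other side. Origin at the centre of its underside.
- dish: Bystander: shallow white ceramic dish, 84 mm diameter, 22 mm high, beside the bay's mouth. Origin at the centre of its underside.
- jar: Bystander: white jar with black lid, 44 mm diameter, 70 mm high, beside the bay's mouth. Origin at the centre of its underside.
- flask: Bystander: conical glass flask, 72 mm diameter, 104 mm high. Origin at the centre of its underside.
- spatula: Bystander: slim steel laboratory spatula, 166 mm long, 5 mm thick, lying flat towards the back. Origin under its middle.
- mortar: Bystander: white ceramic bowl, 90 mm diameter, 55 mm high. Origin at the centre of its underside.
Mind the look-alikes: they are no part of the job. What is shaped like the part that bears rack_mid but orange or pink is not meant.

How it is judged:
On the way, in this order (a step that is already met when the one before it is completed fails the run):
1. the rack is fully home in the bay: within 5 mm of the back stop, upright (x of rack_mid in the frame of bay above 0.025 m and y of rack_mid in the frame of bay between -0.008 and 0.008 m and angle between the x axis of rack_mid and the x axis of bay, either way round below 0.15 rad and angle between rack_mid's own z axis and vertical below 0.1 rad), for 0.2 s.
2. the bar lies flush on both blocks over the two pins (horizontal distance between bar_tab and bar_seat below 0.007 m and angle between the y axis of bar_tab and the y axis of bay, either way round below 0.08 rad and z of bar_tab in the frame of bay below 0.059 m and angle between bar_tab's own z axis and vertical below 0.06 rad), for 0.2 s.
At the end, for the whole second after the job is handed in: The rack stands upright in the bay within 5 mm of the back stop; the bar lies flush (within 3 mm) on both blocks with a pin through each hole, released (all of step 1 and all of step 2 and z of bar_tab in the frame of bay above 0.053 m); the robot touches nothing.
It fails at once if the rack is tipped over by more than 30 degrees (angle between rack_mid's own z axis and vertical above 0.52 rad).
It fails at once if a bystander is moved by more than 20 mm (distance of any of dropper, beaker, dish, jar, flask, spatula, mortar from where it was at the start of the episode above 0.02 m).
It fails at once if a bystander is tipped over (angle between any of dropper, beaker, jar, flask's own z axis and vertical above 0.5 rad).
It also fails if it takes over 72 s, if anything falls off the work surface, if the arm or the gripper's body presses on something with over 40 N, if the wrist force passes 120 N, or if a joint passes its speed limit or range.

## Working session

There is one attempt and no reset: what is moved stays moved. The work goes in short steps, Python scripts to look and compute and a tool call to move; the robot and the scene stay as the last step left them, time stands still between calls to the robot, and variables do not carry over. Pictures are saved under pics/ and viewed, and the job is handed in when it is done.

Besides the shell and the picture viewer there is one more tool, called as name([rows], argument=value, ...), one row to a line, values as JSON. carry_out: Moves the arm, as the interface text tells. Its arguments: {"type":"object","properties":{"moves":{"type":"array","items":{"type":"array","items":{"type":"number","minimum":-1,"maximum":1}}}},"required":["moves"]}

```bash
mkdir -p pics
python3 - <<'E'
from workcell import bot, imaging, order
import cv2, json
o=bot.get_obs(); print({k:o[k] for k in('clock','eef_pos','tool_rot','grip_width')})
for n in('scene','top'):
    im=imaging.camera(n); cv2.imwrite(f'pics/{n}0.png',cv2.resize(im[:,:,::-1],None,fx=1.5,fy=1.5,interpolation=cv2.INTER_CUBIC)); cv2.imwrite(f'pics/{n}0raw.png',im[:,:,::-1])
    print(imaging.camera_model(n))
E
```

```text
{'clock': 0.0, 'eef_pos': array([0.22072049, 0.44798636, 0.25540055]), 'tool_rot': array([ 8.49106076e-01,  5.28221309e-01, -8.98936027e-04,  5.58487308e-04]), 'grip_width': 0.08580294449185606}
{'fovy': 50.95297306202691, 'cx': 253.8051606323378, 'cy': 201.56599278626408, 'dist': array([-0.00690285,  0.        ,  0.        ,  0.        ,  0.        ]), 'eye': array([ 1.17315135, -0.17866738,  0.8268308 ]), 'rotation': array([0.2606258 , 0.22419374, 0.59881289, 0.72334948])}
{'fovy': 42.866167875199636, 'cx': 255.25155416261052, 'cy': 192.18725992399942, 'dist': array([-0.15131422,  0.        ,  0.        ,  0.        ,  0.        ]), 'eye': array([ 0.4443319 , -0.07184178,  1.31272834]), 'rotation': array([ 0.02291653, -0.02648891, -0.701759  ,  0.71155286])}
```

View pics/top0.png

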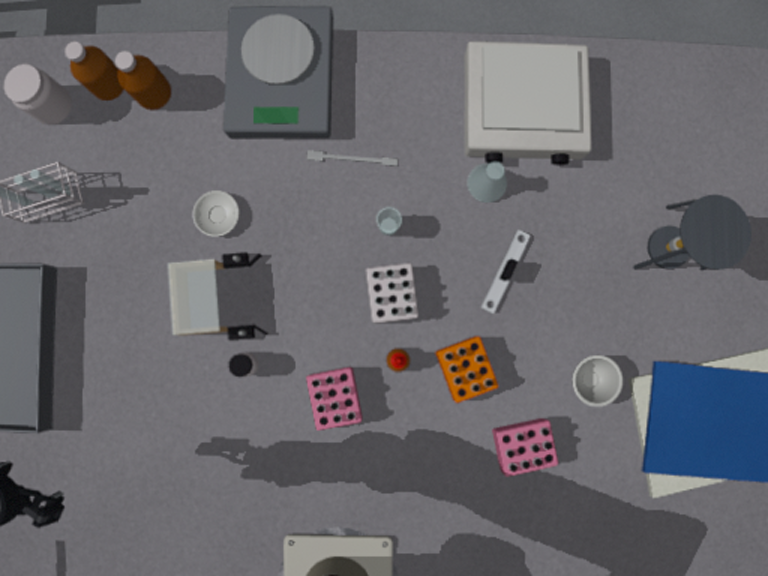

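View pics/scene0.png

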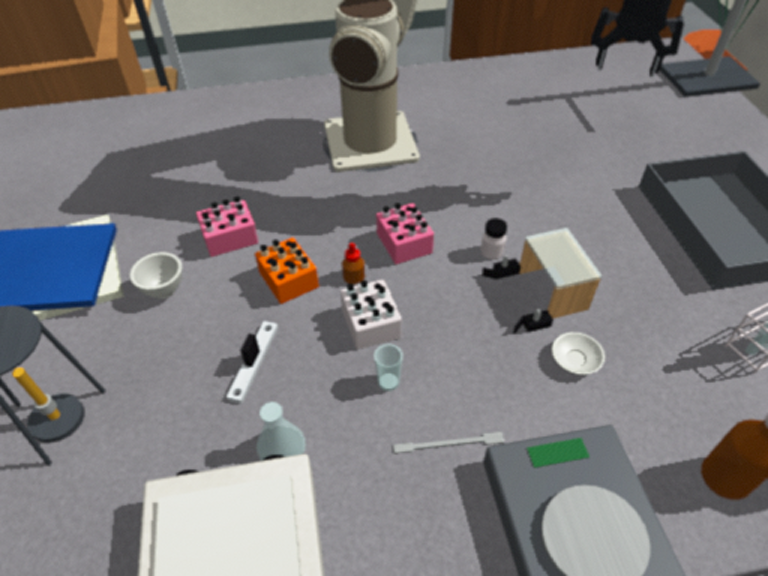

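The white rack is at about (392,293) in the 1.5x top view. The look-alikes are orange (467,370) and pink (334,398) and (525,447). Only the white one fits the description, and it has the beaker at (389,221) and the dropper at (398,360) beside it. The bay's mouth is at about (218,297), facing right, and the bar is at (507,272).

```bash
cat > h.py <<'E'
import numpy as np, cv2
from scipy.spatial.transform import Rotation as R
from workcell import bot, imaging, order
def cam(n):
    m=imaging.camera_model(n); f=192/np.tan(np.radians(m['fovy']/2))
    return m,np.array([[f,0,m['cx']],[0,f,m['cy']],[0,0,1]]),R.from_quat(m['rotation']).as_matrix()
def unproj(n,uv,z):
    m,K,Rw=cam(n); p=cv2.undistortPoints(np.array(uv,float).reshape(-1,1,2),K,m['dist'])[:,0]
    d=np.c_[p[:,0],-p[:,1],-np.ones(len(p))]@Rw.T
    z=np.broadcast_to(z,len(p)); return m['eye']+d*((z-m['eye'][2])/d[:,2])[:,None]
def proj(n,P):
    m,K,Rw=cam(n); c=(np.array(P,float).reshape(-1,3)-m['eye'])@Rw; c=c*[1,-1,-1]
    return cv2.projectPoints(c,np.zeros(3),np.zeros(3),K,m['dist'])[0][:,0]
def crop(src,out,x0,y0,x1,y1,s):
    im=cv2.imread(src)[y0:y1,x0:x1]; cv2.imwrite(out,cv2.resize(im,None,fx=s,fy=s,interpolation=cv2.INTER_CUBIC))
E
python3 - <<'E'
from h import *
crop('pics/top0raw.png','pics/c1.png',100,150,200,250,6)
crop('pics/top0raw.png','pics/c2.png',225,130,375,260,5)
E
```

```text
(no output)
```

View pics/c1.png

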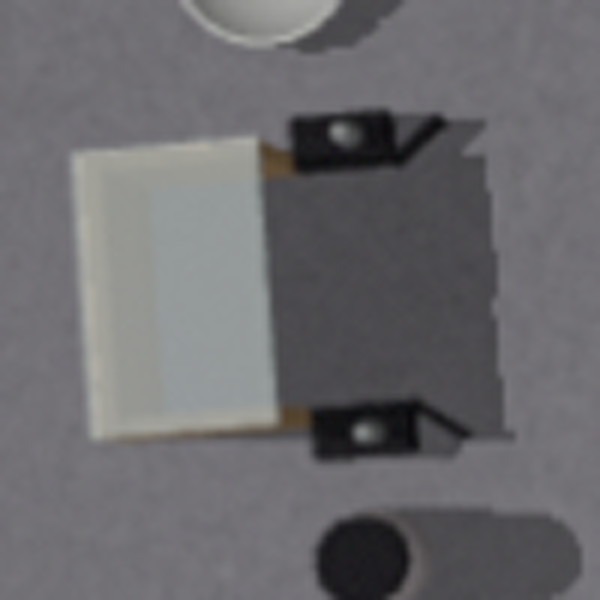

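View pics/c2.png

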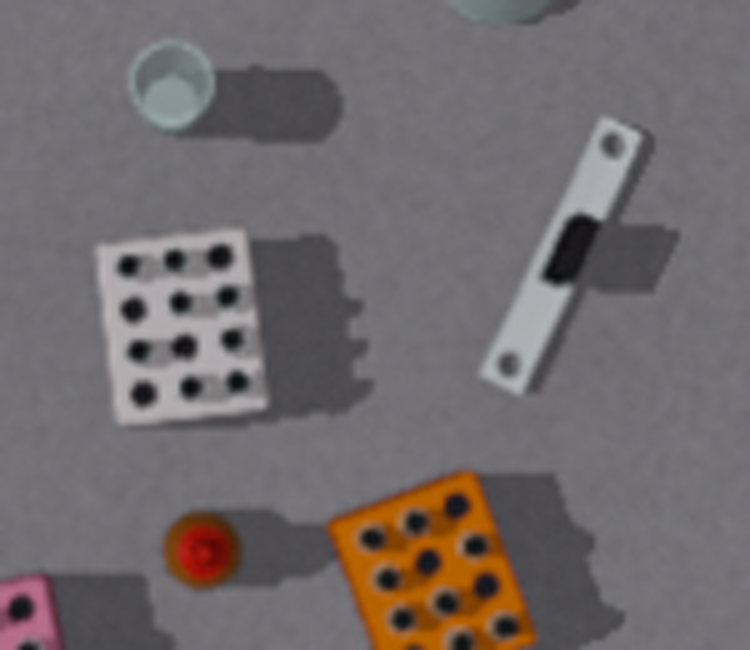

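```bash
cat > m.py <<'E'
from h import *
np.set_printoptions(precision=4,suppress=True)
c1=lambda L:[((u+.5)/6-.5+100,(v+.5)/6-.5+150) for u,v in L]
c2=lambda L:[((u+.5)/5-.5+225,(v+.5)/5-.5+130) for u,v in L]
def ang(a,b): d=b-a; return np.degrees(np.arctan2(d[1],d[0])),np.linalg.norm(d[:2])
roof=unproj('top',c1([(75,153),(258,137),(281,424),(92,438)]),.088); print('roof',roof)
print('roof mouth mid',(roof[1]+roof[2])/2,ang(roof[2],roof[1]),'back',ang(roof[3],roof[0]),'depth',ang(roof[1],roof[0]),ang(roof[2],roof[3]))
pins=unproj('top',c1([(347,131),(369,431)]),.043); print('pins b,a',pins,ang(pins[1],pins[0]),pins.mean(0))
rk=unproj('top',c2([(97,245),(244,229),(268,408),(117,424)]),.054)
print('rack',rk,rk.mean(0),[ang(rk[i],rk[j]) for i,j in((1,0),(2,3),(3,0),(2,1))])
bar=unproj('top',c2([(603,117),(645,138),(522,394),(481,373)]),.012)
print('bar',bar.mean(0),[ang(bar[i],bar[j]) for i,j in((3,0),(2,1))])
ho=unproj('top',c2([(613,145),(509,364)]),.012);print('holes',ho.mean(0),ang(ho[1],ho[0]))
print('tab',unproj('top',c2([(571,249)]),.057))
for nm,p,z in(('beaker',(172,83),.075),('dropper',(203,551),.085)): print(nm,unproj('top',c2([p]),z))
for nm,p,z in(('jar',(363,559),.07),('dish',(262,-28),.022)): print(nm,unproj('top',c1([p]),z))
E
python3 m.py
```

```text
roof [[0.5686 0.2877 0.088 ]
 [0.5763 0.2089 0.088 ]
 [0.4554 0.1956 0.088 ]
 [0.4481 0.2764 0.088 ]]
roof mouth mid [0.5159 0.2022 0.088 ] (np.float64(6.295058189596581), np.float64(0.1216285399860527)) back (np.float64(5.3731197119585925), np.float64(0.12111293541226875)) depth (np.float64(95.57347032022957), np.float64(0.07921949077529647)) (np.float64(95.21583010398652), np.float64(0.08117633592251447))
pins b,a [[0.5843 0.1798 0.043 ]
 [0.4535 0.1666 0.043 ]] (np.float64(5.769223239818207), np.float64(0.13146090607348002)) [0.5189 0.1732 0.043 ]
rack [[ 0.5673 -0.048   0.054 ]
 [ 0.5767 -0.124   0.054 ]
 [ 0.4842 -0.1374  0.054 ]
 [ 0.4749 -0.0597  0.054 ]] [ 0.5258 -0.0923  0.054 ] [(np.float64(97.05982683760843), np.float64(0.07650856083202581)), (np.float64(96.82711369764357), np.float64(0.07818286864271401)), (np.float64(7.218902614972403), np.float64(0.09307331357857669)), (np.float64(8.244997934399247), np.float64(0.09341048563414467))]
bar [ 0.5698 -0.2975  0.012 ] [(np.float64(-25.348403288575334), np.float64(0.1540183984649653)), (np.float64(-25.631468791207983), np.float64(0.154304495275882))]
holes [ 0.5702 -0.2965  0.012 ] (np.float64(-25.31729716175912), np.float64(0.1316662368324362))
tab [[ 0.5686 -0.2937  0.057 ]]
beaker [[ 0.649  -0.0855  0.075 ]]
dropper [[ 0.4112 -0.104   0.085 ]]
jar [[0.399  0.1629 0.07  ]]
dish [[0.6578 0.2248 0.022 ]]
```

```bash
cat > go.py <<'E'
import sys; from h import *
# args: x y z yawdeg ; prints scaled tool shifts (from measured pose)
def go(x,y,z,yaw):
    o=bot.get_obs(); r=R.from_quat(o['tool_rot']); M=r.as_matrix(); tx=M[:,0]
    cy=np.degrees(np.arctan2(tx[1],tx[0])); t=(cy-yaw+90)%180-90
    d=np.array([x,y,z])-o['eef_pos']
    print('t',round(o['clock'],2),'pos',o['eef_pos'].round(4),'yaw',round(cy,2),'w',round(o['grip_width'],4),'F',np.round(o['ft_force'],1),'q6',round(o['joint_pos'][5],2))
    print('shift',(M.T@d/0.1).round(3),'roll',round(t/90,3))
go(*map(float,sys.argv[1:]))
E
python3 go.py 0.535 -0.170 0.25 5.7
```

```text
t 0.1 pos [0.2207 0.448  0.2555] yaw 63.77 w 0.0854 F [ 0.1  0.4 -0.1] q6 1.57
shift [-4.155  5.551  0.063] roll 0.645
```

carry_out([
  [-0.37,0.5,0,0.1,0.2],
  [-0.74,0.99,0,0.19,0.2],
  [-0.74,0.99,0,0.28,0.2],
  [-0.74,0.99,0,0.37,0.2],
  [-0.74,0.99,0,0.46,0.2],
  [-0.74,0.99,0,0.55,0.2],
  [-0.74,0.99,0,0.645,0.2],
  [-0.74,0.99,0,0.645,0.2],
])

```text
clock: 0.9
eef_pos: [0.2769, 0.3381, 0.2559]
tool_rot: [0.999, 0.05, -0.0, 0.0]
ft_force: [-0.1, 0.1, 0.3]
grip_width: 0.0512
```

```bash
python3 go.py 0.535 -0.170 0.25 5.7
```

```text
t 0.9 pos [0.2769 0.3381 0.2559] yaw 5.73 w 0.0512 F [-0.1  0.1  0.3] q6 2.36
shift [2.061 5.313 0.062] roll 0.0
```

carry_out([
  [0.19,0.48,0,0,0.2],
  [0.39,0.98,0,0,0.2],
  [0.39,0.98,0,0,0.2],
])

```text
clock: 1.2
eef_pos: [0.3267, 0.2411, 0.2561]
tool_rot: [0.999, 0.049, -0.0, 0.001]
ft_force: [0.1, -0.6, 0.0]
grip_width: 0.0515
```

carry_out([
  [0.19,0.48,0,0,0.2],
  [0.39,0.98,0,0,0.2],
  [0.39,0.98,0,0,0.2],
])

```text
clock: 1.5
eef_pos: [0.3758, 0.1477, 0.2562]
tool_rot: [0.999, 0.048, 0.0, 0.001]
ft_force: [0.3, 0.6, 0.6]
grip_width: 0.0511
```

carry_out([
  [0.19,0.48,0,0,0.2],
  [0.39,0.98,0,0,0.2],
  [0.39,0.98,0,0,0.2],
])

```text
clock: 1.8
eef_pos: [0.4246, 0.0545, 0.2561]
tool_rot: [0.999, 0.048, 0.0, 0.001]
ft_force: [-0.6, 0.2, -0.1]
grip_width: 0.0514
```

carry_out([
  [0.19,0.48,0,0,0.2],
  [0.39,0.98,0,0,0.2],
  [0.39,0.98,0,0,0.2],
])

```text
clock: 2.1
eef_pos: [0.4733, -0.0386, 0.2559]
tool_rot: [0.999, 0.049, 0.0, 0.0]
ft_force: [-0.5, 0.4, -0.5]
grip_width: 0.0513
```

carry_out([
  [0.19,0.48,0,0,0.2],
  [0.39,0.98,0,0,0.2],
  [0.39,0.98,0,0,0.2],
])

```text
clock: 2.4
eef_pos: [0.5219, -0.1319, 0.2553]
tool_rot: [0.999, 0.049, 0.0, 0.0]
ft_force: [-0.8, -0.3, -0.5]
grip_width: 0.0511
```

```bash
python3 go.py 0.535 -0.170 0.048 5.7
```

```text
t 2.4 pos [ 0.5219 -0.1319  0.2553] yaw 5.62 w 0.0511 F [-0.8 -0.3 -0.5] q6 1.23
shift [0.093 0.39  2.073] roll -0.001
```

carry_out([
  [0.09,0.3,0,0,0.2],
  [0.09,0.3,0.4,0,0.2],
  [0.09,0.3,0.9,0,0.2],
  [0.09,0.3,0.9,0,0.2],
  [0.09,0.3,0.9,0,0.2],
])

```text
clock: 2.9
eef_pos: [0.5312, -0.1568, 0.1661]
tool_rot: [0.999, 0.051, -0.001, -0.001]
ft_force: [0.4, 0.7, 0.8]
grip_width: 0.0514
```

```bash
python3 go.py 0.535 -0.170 0.048 5.7;python3 - <<'E'
from h import *
im=imaging.camera('scene'); cv2.imwrite('pics/s1.png',cv2.resize(im[:,:,::-1],None,fx=1.5,fy=1.5))
E
```

```text
t 2.9 pos [ 0.5312 -0.1568  0.1661] yaw 5.86 w 0.0514 F [0.4 0.7 0.8] q6 1.18
shift [0.027 0.137 1.181] roll 0.002
```

View pics/s1.png

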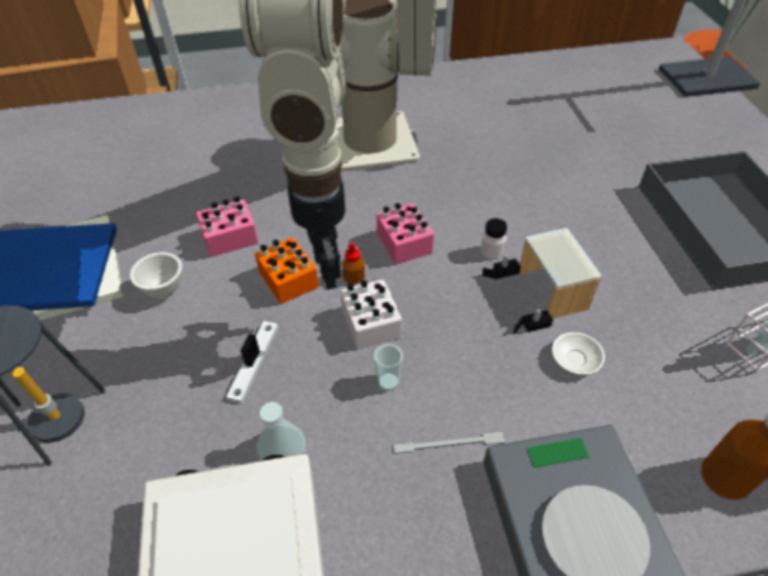

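The gripper hangs at about (328,280), behind the white rack and clear of everything. I'll move down.

carry_out([
  [0.03,0.16,0,0,0.2],
  [0.03,0.16,0.4,0,0.2],
  [0.03,0.16,0.8,0,0.2],
  [0.03,0.16,1,0,0.2],
  [0.03,0.16,1,0,0.2],
  [0.03,0.16,1,0,0.2],
])

```text
clock: 3.55
eef_pos: [0.5384, -0.1754, 0.0684]
tool_rot: [0.999, 0.05, 0.002, 0.001]
ft_force: [-0.1, -1.2, -0.8]
grip_width: 0.0511
```

carry_out([
  [0,0,0.18,0,0.2],
  [0,0,0.18,0,0.2],
  [0,0,0.18,0,0.2],
  [0,0,0.18,0,0.2],
])

```text
clock: 3.95
eef_pos: [0.5378, -0.1748, 0.0502]
tool_rot: [0.999, 0.05, 0.001, 0.001]
ft_force: [0.3, 0.6, -0.2]
grip_width: 0.0516
```

```bash
python3 go.py 0.535 -0.160 0.048 5.7;python3 - <<'E'
from h import *
im=imaging.camera('top'); cv2.imwrite('pics/t1.png',cv2.resize(im[130:260,200:350,::-1],None,fx=5,fy=4.6))
im=imaging.camera('scene'); cv2.imwrite('pics/s2.png',cv2.resize(im[130:260,170:320,::-1],None,fx=5,fy=4.6))
E
```

```text
t 3.95 pos [ 0.5378 -0.1748  0.0502] yaw 5.72 w 0.0516 F [ 0.3  0.6 -0.2] q6 1.16
shift [-0.013 -0.15   0.022] roll 0.0
```

View pics/t1.png

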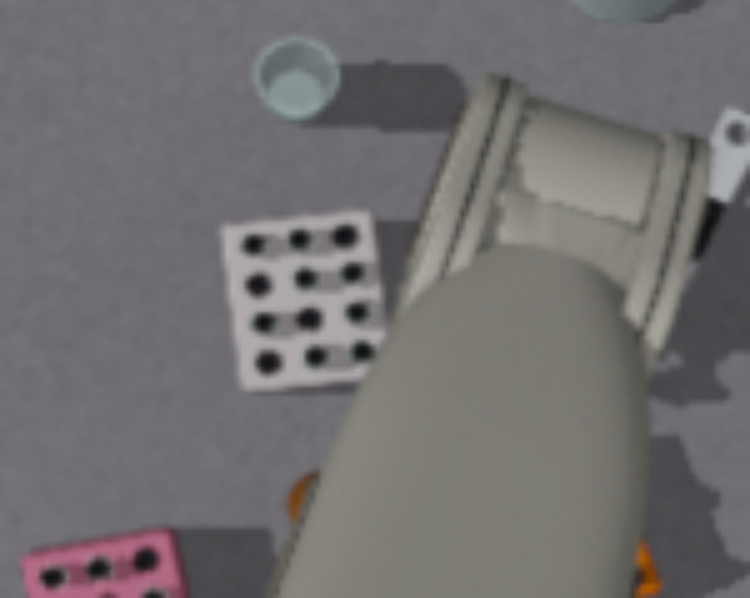

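View pics/s2.png

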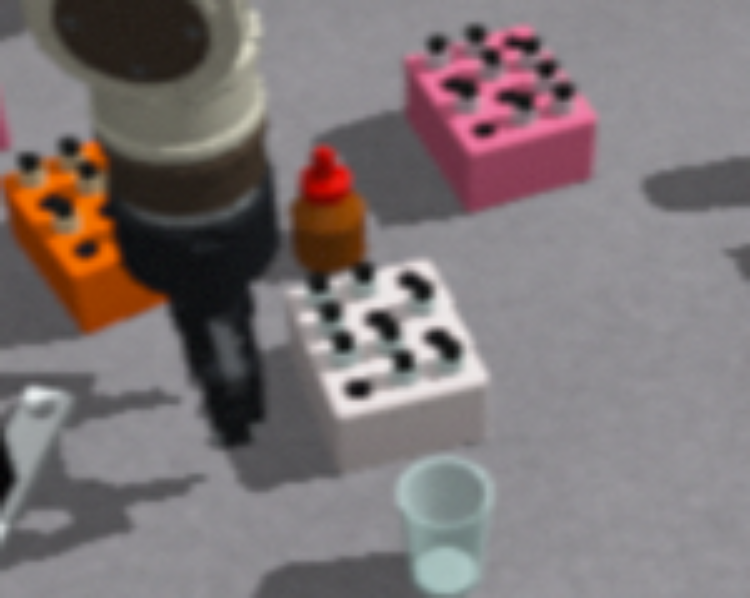

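carry_out([
  [0,-0.15,0.01,0,0.2],
  [0,-0.22,0.02,0,0.2],
  [0,-0.28,0.02,0,0.2],
  [0,-0.34,0.02,0,0.2],
  [0,-0.4,0.02,0,0.2],
  [0,-0.46,0.02,0,0.2],
  [0.02,-0.56,0.02,0,0.2],
  [0.04,-0.66,0.02,0,0.2],
  [0.06,-0.76,0.02,0,0.2],
  [0.06,-0.76,0.02,0,0.2],
])

```text
clock: 5.05
eef_pos: [0.535, -0.0961, 0.0463]
tool_rot: [0.999, 0.051, 0.0, -0.001]
ft_force: [0.4, -0.3, -0.2]
grip_width: 0.051
```

```bash
python3 go.py 0.535 -0.160 0.048 5.7;python3 - <<'E'
from h import *
im=imaging.camera('top'); cv2.imwrite('pics/t2.png',cv2.resize(im[130:260,175:325,::-1],None,fx=5,fy=5,interpolation=cv2.INTER_CUBIC))
im=imaging.camera('scene'); cv2.imwrite('pics/s3.png',cv2.resize(im[130:260,180:330,::-1],None,fx=5,fy=4.6))
E
```

```text
t 5.05 pos [ 0.535  -0.0961  0.0463] yaw 5.85 w 0.051 F [ 0.4 -0.3 -0.2] q6 1.29
shift [-0.065  0.635 -0.018] roll 0.002
```

View pics/t2.png

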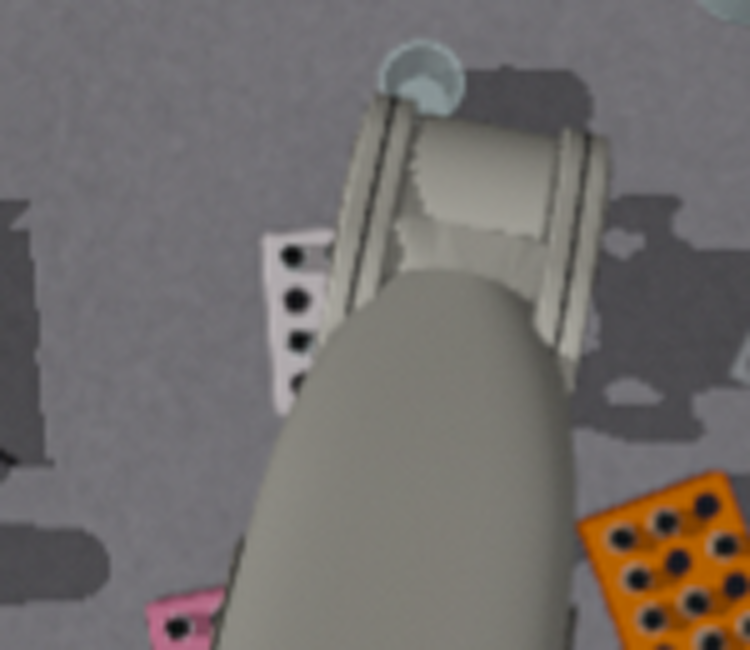

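View pics/s3.png

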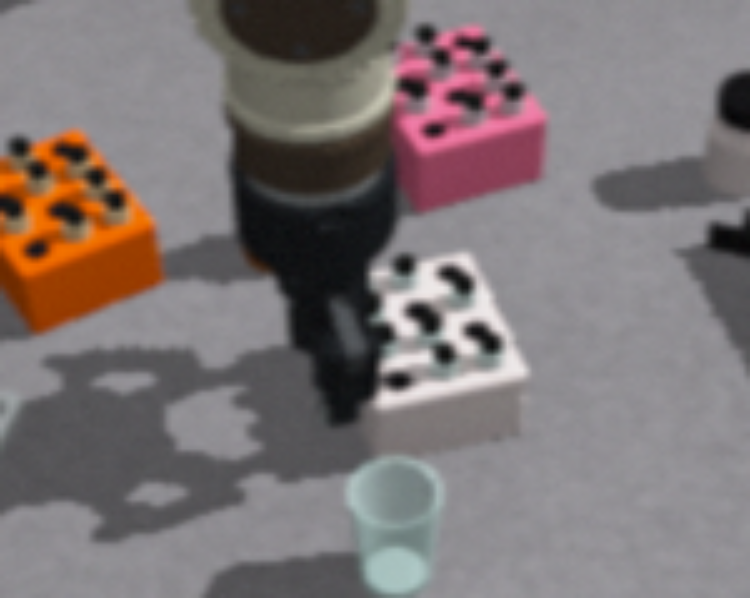

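```bash
cat > bayf.py <<'E'
from h import *
O=np.array([.5160,.2015]); A=np.radians(95.7); D=np.array([np.cos(A),np.sin(A)]); E_=np.array([-D[1],D[0]])
def bay(p): p=np.asarray(p)[...,:2]-O; return np.stack([p@D,p@E_],-1)*1000
def w(bx,by): return O+D*bx/1000+E_*by/1000
def front(L,x0,y0,s,sy=None,z=.054):
    sy=sy or s
    P=unproj('top',[((u+.5)/s-.5+x0,(v+.5)/sy-.5+y0) for u,v in L],z); b=bay(P)
    d=b[1]-b[0]; print('corners',b.round(1),'mid',b.mean(0).round(1),'yaw err deg',np.degrees(np.arctan2(d[0],d[1])).round(2),'len',np.linalg.norm(d).round(1))
def tcp(): 
    o=bot.get_obs(); print('tcp bay',bay(o['eef_pos']).round(1),o['eef_pos'].round(4),o['ft_force'].round(1))
E
python3 - <<'E'
from bayf import *
front([(97,245),(117,424)],225,130,5)
front([(263,237),(278,414)],175,130,5); tcp()
E
```

```text
corners [[-253.4  -26.2]
 [-255.9   66.8]] mid [-254.6   20.3] yaw err deg -1.52 len 93.1
corners [[-210.4  -34.1]
 [-210.7   57.8]] mid [-210.6   11.8] yaw err deg -0.13 len 91.9
tcp bay [-299.2   10.7] [ 0.535  -0.0973  0.0464] [ 0.2  0.6 -0.4]
```

carry_out([
  [0.015,-0.11,0,0,0.2],
  [0.03,-0.22,0,0,0.2],
  [0.045,-0.33,0,0,0.2],
  [0.06,-0.44,0,0,0.2],
  [0.075,-0.55,0,0,0.2],
  [0.09,-0.66,0,0,0.2],
  [0.105,-0.77,0,0,0.2],
  [0.12,-0.88,0,0,0.2],
  [0.12,-0.92,0,0,0.2],
  [0.12,-0.92,0,0,0.2],
])

```text
clock: 6.15
eef_pos: [0.5375, -0.0039, 0.0462]
tool_rot: [0.999, 0.051, -0.0, -0.001]
ft_force: [-0.4, 1.0, -0.1]
grip_width: 0.0512
```

```bash
python3 go.py 0.535 -0.160 0.048 5.7;python3 - <<'E'
from bayf import *
tcp()
im=imaging.camera('top'); cv2.imwrite('pics/t3.png',cv2.resize(im[130:250,110:260,::-1],None,fx=5,fy=5,interpolation=cv2.INTER_CUBIC))
E
```

```text
t 6.15 pos [ 0.5375 -0.0039  0.0462] yaw 5.81 w 0.0512 F [-0.4  1.  -0.1] q6 1.46
shift [-0.183  1.55  -0.021] roll 0.001
tcp bay [-206.5   -1. ] [ 0.5375 -0.0039  0.0462] [-0.4  1.  -0.1]
```

View pics/t3.png

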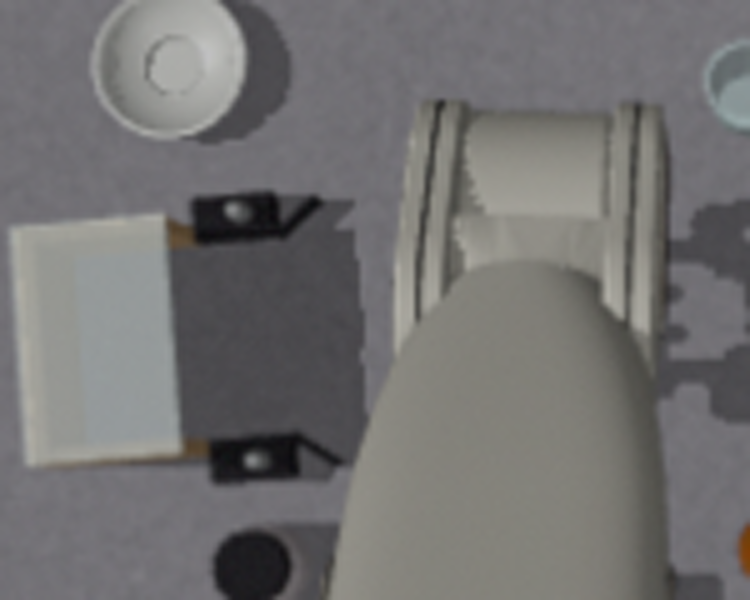

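Run:
```python
from bayf import *
im=imaging.camera('scene'); cv2.imwrite('pics/s4r.png',im[:,:,::-1]);cv2.imwrite('pics/s4.png',cv2.resize(im[130:250,240:390,::-1],None,fx=5,fy=5,interpolation=cv2.INTER_CUBIC))
# predicted rack corners if centre at tcp+49, y 0
for c in((-117.5,-48),(-117.5,48),(-197.5,-48),(-197.5,48)):
    p=proj('scene',[[*w(*c),.054]])[0]; print(c,((p-[240,130]+.5)*5-.5).round(0))
```

```text
(-117.5, -48) [401. 383.]
(-117.5, 48) [332. 248.]
(-197.5, -48) [249. 420.]
(-197.5, 48) [187. 281.]
```

View pics/s4.png

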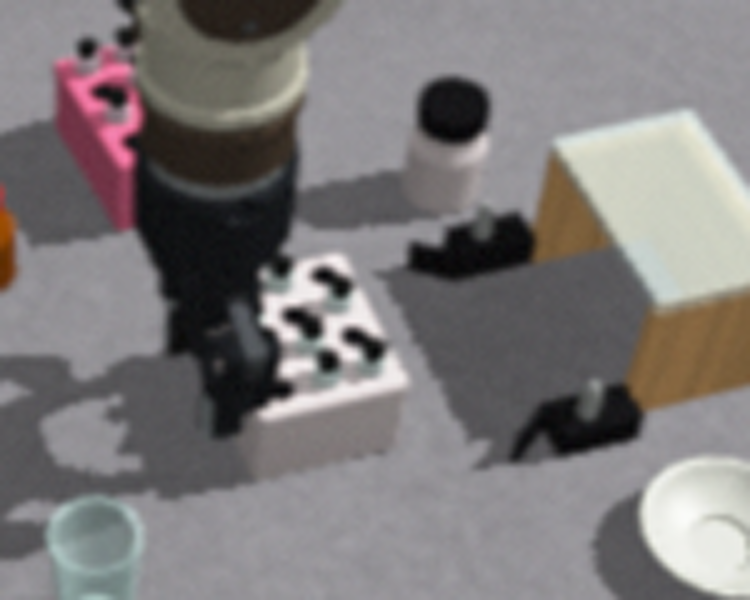

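Run:
```python
from bayf import *
f=lambda L:[((u+.5)/5-.5+240,(v+.5)/5-.5+130) for u,v in L]
print(bay(unproj('scene',f([(410,383),(342,253),(247,417)]),.054)))
print('pins tips b,a',bay(unproj('scene',f([(595,382),(487,210)]),.043)))
print('roof mouth -y,+y corners',bay(unproj('scene',f([(655,306),(553,148)]),.088)))
```

```text
[[-113.40972393  -49.16733947]
 [-113.6265715    43.30270121]
 [-197.95947141  -46.22584033]]
pins tips b,a [[-19.56589224 -67.30665285]
 [-22.29304821  59.82086938]]
roof mouth -y,+y corners [[  5.30673931 -63.27348294]
 [  5.08965281  52.91121108]]
```

carry_out([
  [0.005,-0.11,0,0,0.2],
  [0.01,-0.22,0,0,0.2],
  [0.01,-0.33,0,0,0.2],
  [0.01,-0.44,0,0,0.2],
  [0.01,-0.55,0,0,0.2],
  [0.01,-0.66,0,0,0.2],
  [0.01,-0.76,0,0,0.2],
  [0.01,-0.84,0,0,0.2],
  [0.01,-0.9,0,0,0.2],
  [0.01,-0.9,0,0,0.2],
])

```text
clock: 7.25
eef_pos: [0.5297, 0.0855, 0.0464]
tool_rot: [0.999, 0.051, 0.0, -0.001]
ft_force: [-0.3, 0.7, -0.3]
grip_width: 0.0512
```

```bash
python3 go.py 0.535 -0.160 0.048 5.7;python3 - <<'E'
from bayf import *
tcp()
im=imaging.camera('scene'); cv2.imwrite('pics/s5.png',cv2.resize(im[130:250,260:410,::-1],None,fx=5,fy=5,interpolation=cv2.INTER_CUBIC))
im=imaging.camera('top'); cv2.imwrite('pics/t5.png',cv2.resize(im[130:250,90:240,::-1],None,fx=5,fy=5,interpolation=cv2.INTER_CUBIC))
E
```

```text
t 7.25 pos [0.5297 0.0855 0.0464] yaw 5.8 w 0.0512 F [-0.3  0.7 -0.3] q6 1.63
shift [-0.195  2.448 -0.018] roll 0.001
tcp bay [-116.8   -2.1] [0.5297 0.0855 0.0464] [-0.3  0.7 -0.3]
```

View pics/s5.png

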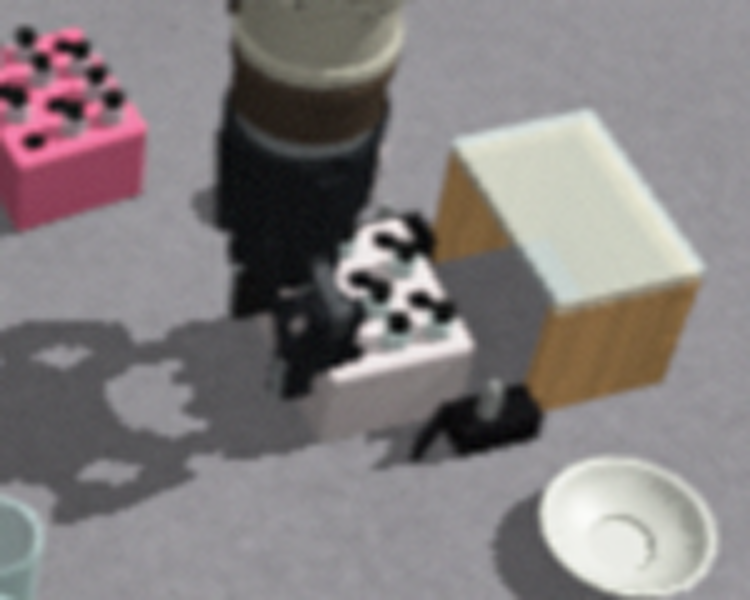

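View pics/t5.png

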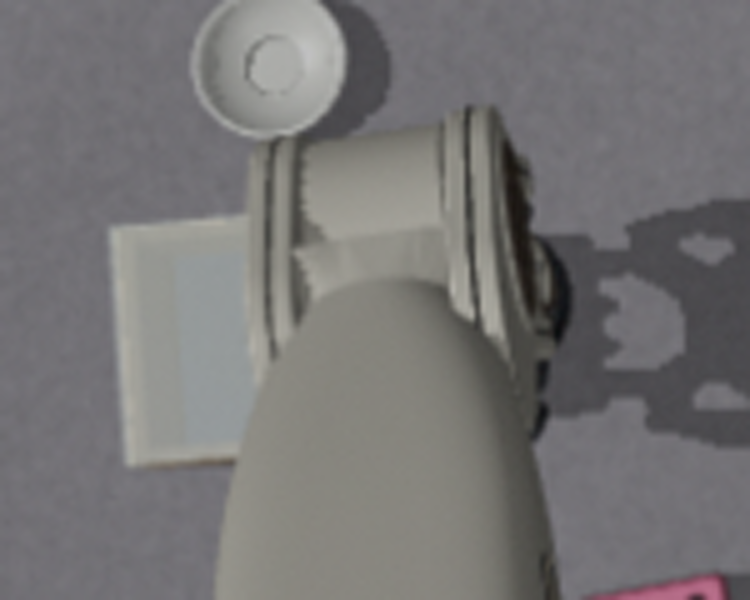

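The rack is between the lead-in plates and square to the bay. I'll keep pushing, slower, and watch the force.

carry_out([
  [0,-0.1,0,0,0.2],
  [0,-0.2,0,0,0.2],
  [0,-0.3,0,0,0.2],
  [0,-0.4,0,0,0.2],
  [0,-0.5,0,0,0.2],
  [0,-0.5,0,0,0.2],
])

```text
clock: 7.95
eef_pos: [0.5245, 0.1362, 0.0463]
tool_rot: [0.999, 0.051, 0.0, -0.001]
ft_force: [-0.1, 0.7, -0.2]
grip_width: 0.0512
```

carry_out([
  [0,-0.08,0,0,0.2],
  [0,-0.16,0,0,0.2],
  [0,-0.24,0,0,0.2],
  [0,-0.32,0,0,0.2],
  [0,-0.38,0,0,0.2],
  [0,-0.38,0,0,0.2],
])

```text
clock: 8.55
eef_pos: [0.5206, 0.1733, 0.0462]
tool_rot: [0.999, 0.051, -0.0, -0.001]
ft_force: [0.2, 0.7, -0.0]
grip_width: 0.0512
```

Run:
```python
from bayf import *
tcp()
im=imaging.camera('scene'); cv2.imwrite('pics/s6.png',cv2.resize(im[130:250,280:430,::-1],None,fx=5,fy=5,interpolation=cv2.INTER_CUBIC))
```

```text
tcp bay [-28.5  -1.8] [0.5206 0.1733 0.0462] [ 0.2  0.7 -0. ]
```

View pics/s6.png

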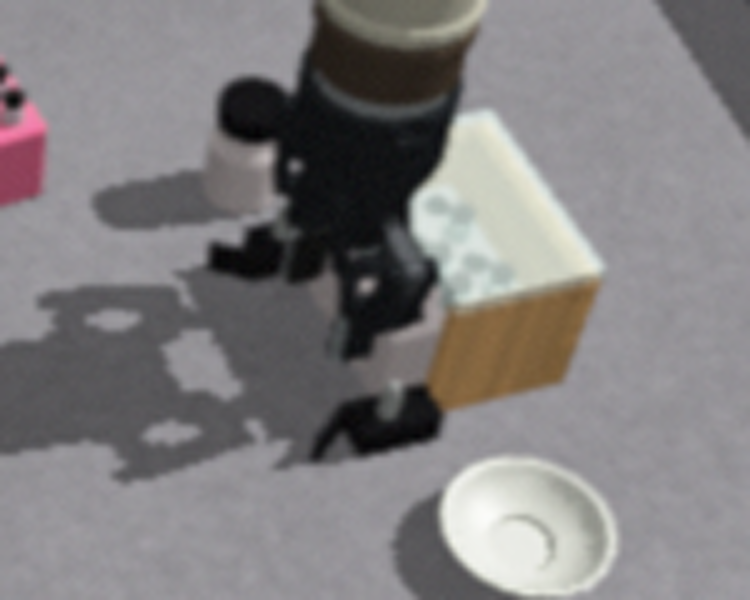

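carry_out([
  [0,-0.03,0,0,0.2],
  [0,-0.06,0,0,0.2],
  [0,-0.08,0,0,0.2],
  [0,-0.08,0,0,0.2],
])

```text
clock: 9.0
eef_pos: [0.52, 0.18, 0.0462]
tool_rot: [0.999, 0.05, -0.0, -0.0]
ft_force: [0.2, -0.9, -0.6]
grip_width: 0.0514
```

carry_out([
  [0,-0.015,0,0,0.2],
  [0,-0.03,0,0,0.2],
  [0,-0.03,0,0,0.2],
])

```text
clock: 9.3
eef_pos: [0.5197, 0.183, 0.0462]
tool_rot: [0.999, 0.05, -0.0, -0.0]
ft_force: [-0.7, -1.0, -1.2]
grip_width: 0.0512
```

Run:
```python
from bayf import *
tcp()
```

```text
tcp bay [-18.8  -1.8] [0.5197 0.183  0.0462] [-0.7 -1.  -1.2]
```

carry_out([
  [0,-0.01,0,0,0.2],
  [0,-0.02,0,0,0.2],
  [0,-0.02,0,0,0.2],
])

```text
clock: 9.6
eef_pos: [0.5195, 0.185, 0.0462]
tool_rot: [0.999, 0.05, -0.0, -0.0]
ft_force: [0.7, -0.7, -0.9]
grip_width: 0.0512
```

carry_out([
  [0,-0.01,0,0,0.2],
  [0,-0.02,0,0,0.2],
  [0,-0.02,0,0,0.2],
])

```text
clock: 9.9
eef_pos: [0.5195, 0.1858, 0.0463]
tool_rot: [0.999, 0.05, 0.0, 0.001]
ft_force: [0.8, -5.2, -0.5]
grip_width: 0.052
```

Run:
```python
from bayf import *
tcp()
```

```text
tcp bay [-16.   -1.9] [0.5195 0.1858 0.0463] [ 0.8 -5.2 -0.5]
```

carry_out([
  [0,-0.01,0,0,0.2],
  [0,-0.015,0,0,0.2],
  [0,-0.015,0,0,0.2],
  [0,-0.015,0,0,0.2],
])

```text
clock: 10.3
eef_pos: [0.5195, 0.1858, 0.0463]
tool_rot: [0.999, 0.049, 0.0, 0.003]
ft_force: [1.3, -9.2, 1.0]
grip_width: 0.0512
```

carry_out([
  [0,0.1,0,0,0.2],
  [0,0.2,0,0,0.2],
  [0,0.3,0,0,0.2],
  [0,0.3,-0.1,0,0.2],
  [0,0.3,-0.5,0,0.2],
  [0,0.3,-1,0,0.2],
  [0,0.3,-1,0,0.2],
  [0,0.3,-1,0,0.2],
])

```text
clock: 11.1
eef_pos: [0.5237, 0.1591, 0.1489]
tool_rot: [0.999, 0.05, 0.003, -0.001]
ft_force: [-1.0, 0.6, -0.8]
grip_width: 0.0511
```

```bash
python3 go.py 0.5686 -0.2955 0.15 -25.4
```

```text
t 11.1 pos [0.5237 0.1591 0.1489] yaw 5.73 w 0.0511 F [-1.   0.6 -0.8] q6 1.77
shift [-0.006  4.568 -0.018] roll 0.346
```

The rack is home: it stopped moving while the force rose to 9 N. Next is the bar.

carry_out([
  [0,0.48,-0.2,0,0.4],
  [0,0.98,-0.2,0,0.4],
  [0,0.98,-0.2,0,0.4],
])

```text
clock: 11.4
eef_pos: [0.5317, 0.0564, 0.1657]
tool_rot: [0.999, 0.047, -0.001, 0.001]
ft_force: [0.1, 0.4, -0.6]
grip_width: 0.0598
```

carry_out([
  [0,0.48,0,0,0.4],
  [0,0.98,0,0,0.4],
  [0,0.98,0,0,0.4],
])

```text
clock: 11.7
eef_pos: [0.5412, -0.0413, 0.1649]
tool_rot: [0.999, 0.046, -0.001, 0.001]
ft_force: [-0.0, -0.1, -0.2]
grip_width: 0.0598
```

```bash
python3 - <<'E'
from bayf import *
im=imaging.camera('top'); cv2.imwrite('pics/t6.png',cv2.resize(im[140:240,90:210,::-1],None,fx=6,fy=6,interpolation=cv2.INTER_CUBIC))
E
python3 go.py 0.5686 -0.2955 0.15 -25.4
```

```text
t 11.75 pos [ 0.5409 -0.0389  0.1648] yaw 5.43 w 0.0597 F [-0.1  1.  -0. ] q6 1.4
shift [0.033 2.581 0.146] roll 0.343
```

View pics/t6.png

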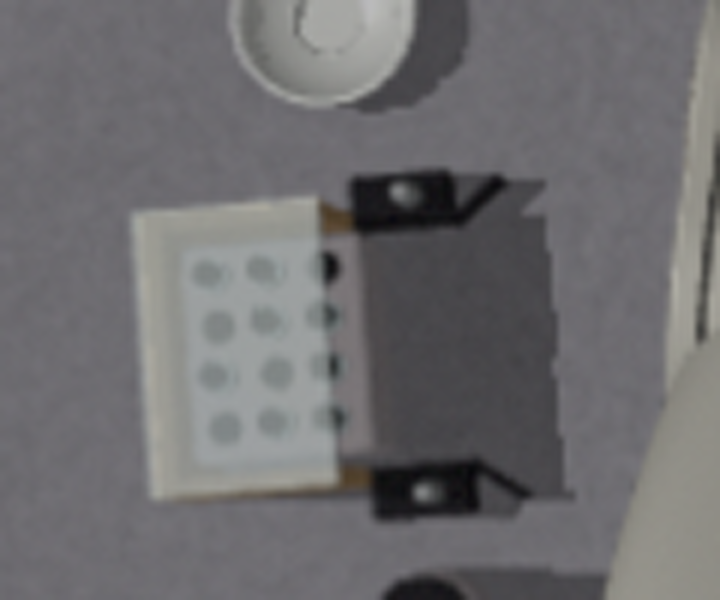

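Run:
```python
from bayf import *
front([(357,235),(373,452)],90,140,6); front([(406,193),(428,491)],90,140,6,z=.043)
```

```text
corners [[ -7.2 -47.1]
 [ -7.5  47.2]] mid [-7.4  0. ] yaw err deg -0.17 len 94.3
corners [[-27.9 -64.9]
 [-28.1  65.6]] mid [-28.    0.3] yaw err deg -0.1 len 130.6
```

carry_out([
  [0.02,0.48,0,0,0.4],
  [0.02,0.96,0,0.09,0.4],
  [0.02,0.96,0,0.18,0.4],
  [0.02,0.96,0,0.26,0.4],
  [0.02,0.96,0,0.343,0.4],
  [0.02,0.96,0,0.343,0.4],
])

```text
clock: 12.35
eef_pos: [0.5528, -0.1303, 0.1651]
tool_rot: [0.976, -0.217, -0.001, -0.0]
ft_force: [0.2, -0.4, 0.3]
grip_width: 0.0597
```

```bash
python3 go.py 0.5695 -0.2955 0.15 -25.4
```

```text
t 12.35 pos [ 0.5528 -0.1303  0.1651] yaw -25.05 w 0.0597 F [ 0.2 -0.4  0.3] q6 1.78
shift [0.851 1.426 0.149] roll 0.004
```

carry_out([
  [0.25,0.42,0,0,0.4],
  [0.45,0.8,0,0,0.4],
  [0.45,0.8,0,0,0.4],
  [0.45,0.8,0,0,0.4],
])

```text
clock: 12.75
eef_pos: [0.5597, -0.2231, 0.1654]
tool_rot: [0.976, -0.217, -0.001, -0.001]
ft_force: [0.2, 0.2, -0.1]
grip_width: 0.0598
```

```bash
python3 go.py 0.5695 -0.2955 0.15 -25.4
```

```text
t 12.75 pos [ 0.5597 -0.2231  0.1654] yaw -25.08 w 0.0598 F [ 0.2  0.2 -0.1] q6 1.63
shift [0.396 0.615 0.153] roll 0.004
```

carry_out([
  [0.2,0.3,0,0.004,0.4],
  [0.395,0.615,0,0.004,0.4],
  [0.395,0.615,0.15,0.004,0.4],
  [0.395,0.615,0.15,0.004,0.4],
  [0.395,0.615,0.15,0.004,0.4],
])

```text
clock: 13.25
eef_pos: [0.5694, -0.2938, 0.1506]
tool_rot: [0.976, -0.219, -0.001, -0.001]
ft_force: [0.8, 1.5, -0.2]
grip_width: 0.0598
```

```bash
python3 go.py 0.5697 -0.296 0.042 -25.4
python3 - <<'E'
from bayf import *
im=imaging.camera('scene'); cv2.imwrite('pics/s7.png',cv2.resize(im[150:290,110:260,::-1],None,fx=5,fy=4.2,interpolation=cv2.INTER_CUBIC))
E
```

```text
t 13.25 pos [ 0.5694 -0.2938  0.1506] yaw -25.34 w 0.0598 F [ 0.8  1.5 -0.2] q6 1.54
shift [0.015 0.019 1.086] roll 0.001
```

View pics/s7.png

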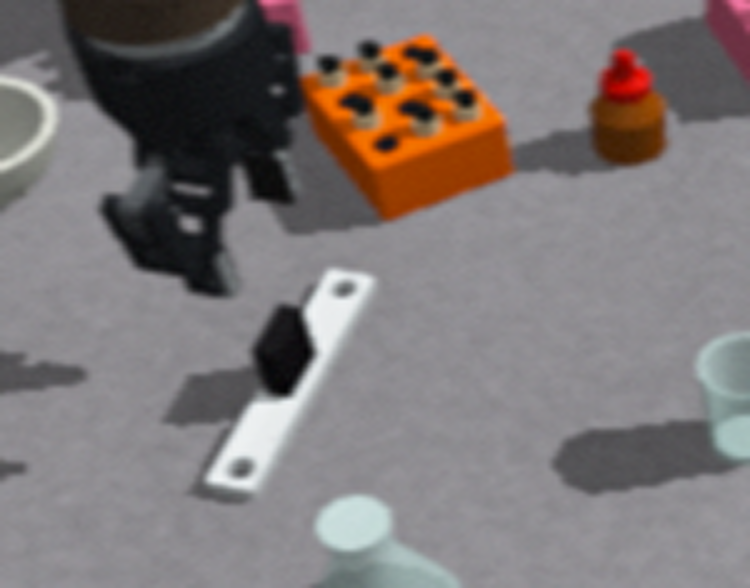

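carry_out([
  [0.015,0.02,0.3,0,0.4],
  [0.015,0.02,0.6,0,0.4],
  [0.015,0.02,0.8,0,0.4],
  [0.015,0.02,0.8,0,0.4],
  [0.015,0.02,0.8,0,0.4],
])

```text
clock: 13.8
eef_pos: [0.5707, -0.2975, 0.0722]
tool_rot: [0.976, -0.22, 0.0, -0.0]
ft_force: [0.2, -0.1, 0.3]
grip_width: 0.0597
```

```bash
python3 go.py 0.5697 -0.296 0.045 -25.4
python3 - <<'E'
from bayf import *
im=imaging.camera('scene'); cv2.imwrite('pics/s8.png',cv2.resize(im[150:290,110:260,::-1],None,fx=5,fy=4.2,interpolation=cv2.INTER_CUBIC))
E
```

```text
t 13.8 pos [ 0.5707 -0.2975  0.0722] yaw -25.41 w 0.0597 F [ 0.2 -0.1  0.3] q6 1.53
shift [-0.015 -0.009  0.272] roll -0.0
```

View pics/s8.png

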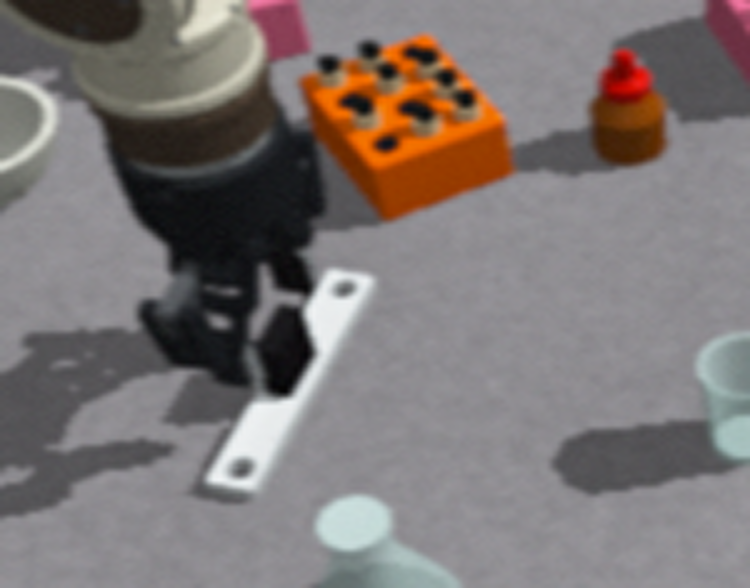

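The open fingers straddle the tab's ends at about (285,350). I'll lower the last 27 mm and grip.

carry_out([
  [-0.01,-0.01,0.12,0,0.4],
  [-0.01,-0.01,0.24,0,0.4],
  [-0.01,-0.01,0.27,0,0.4],
  [-0.01,-0.01,0.27,0,0.4],
  [-0.01,-0.01,0.27,0,0.4],
])

```text
clock: 14.35
eef_pos: [0.5697, -0.2971, 0.0442]
tool_rot: [0.975, -0.221, -0.0, -0.0]
ft_force: [0.4, -0.5, -1.0]
grip_width: 0.0594
```

carry_out([
  [0,0,0,0,-0.5],
  [0,0,0,0,-0.5],
  [0,0,0,0,-0.5],
  [0,0,0,0,-0.5],
  [0,0,0,0,-0.5],
  [0,0,0,0,-0.5],
])

```text
clock: 14.95
eef_pos: [0.5702, -0.2974, 0.0449]
tool_rot: [0.975, -0.221, 0.001, 0.0]
ft_force: [1.5, -0.9, 3.9]
grip_width: 0.0352
```

carry_out([
  [0,0,-0.1,0,-0.5],
  [0,0,-0.3,0,-0.5],
  [0,0,-0.6,0,-0.5],
  [0,0,-0.9,0,-0.5],
  [0,0,-0.9,0,-0.5],
  [0,0,-0.9,0,-0.5],
])

```text
clock: 15.55
eef_pos: [0.5698, -0.297, 0.1347]
tool_rot: [0.975, -0.221, 0.0, 0.0]
ft_force: [-0.6, 0.4, -1.8]
grip_width: 0.0351
```

```bash
python3 go.py 0.5187 0.1736 0.15 5.7
python3 - <<'E'
from bayf import *
im=imaging.camera('scene'); cv2.imwrite('pics/s9.png',cv2.resize(im[150:290,110:260,::-1],None,fx=5,fy=4.2,interpolation=cv2.INTER_CUBIC))
E
```

```text
t 15.55 pos [ 0.5698 -0.297   0.1347] yaw -25.51 w 0.0351 F [-0.6  0.4 -1.8] q6 1.54
shift [-2.487 -4.028 -0.155] roll -0.347
```

View pics/s9.png

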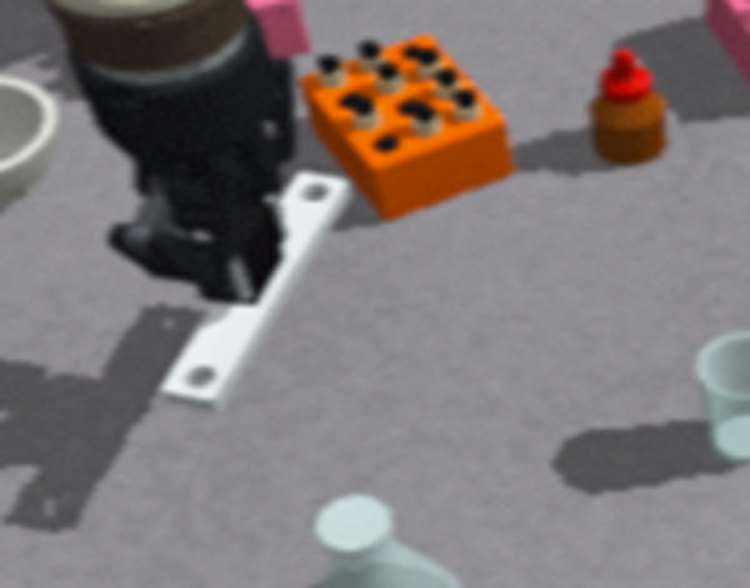

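carry_out([
  [0,0,-0.2,0,-0.5],
  [-0.1,-0.16,-0.4,0,-0.5],
  [-0.3,-0.48,-0.4,0,-0.5],
  [-0.5,-0.81,-0.4,0,-0.5],
  [-0.5,-0.81,-0.4,0,-0.5],
])

```text
clock: 16.1
eef_pos: [0.5574, -0.1976, 0.1721]
tool_rot: [0.976, -0.218, -0.003, -0.001]
ft_force: [-0.5, -0.7, -1.9]
grip_width: 0.0356
```

carry_out([
  [-0.2,-0.32,0,0,-0.5],
  [-0.4,-0.65,0,0,-0.5],
  [-0.5,-0.81,0,0,-0.5],
  [-0.5,-0.81,0,0,-0.5],
])

```text
clock: 16.5
eef_pos: [0.5478, -0.1054, 0.1725]
tool_rot: [0.976, -0.219, -0.002, -0.0]
ft_force: [-0.2, -0.7, -1.2]
grip_width: 0.035
```

carry_out([
  [-0.2,-0.32,0,0,-0.5],
  [-0.4,-0.65,0,0,-0.5],
  [-0.5,-0.81,0,0,-0.5],
  [-0.5,-0.81,0,0,-0.5],
])

```text
clock: 16.9
eef_pos: [0.5383, -0.0119, 0.1731]
tool_rot: [0.976, -0.219, -0.001, 0.0]
ft_force: [0.0, -1.4, -1.2]
grip_width: 0.0352
```

carry_out([
  [-0.2,-0.32,0,-0.09,-0.5],
  [-0.4,-0.65,0,-0.18,-0.5],
  [-0.5,-0.81,0,-0.27,-0.5],
  [-0.5,-0.81,0,-0.347,-0.5],
  [-0.5,-0.81,0,-0.347,-0.5],
  [-0.5,-0.81,0,-0.347,-0.5],
])

```text
clock: 17.5
eef_pos: [0.5289, 0.0801, 0.1736]
tool_rot: [0.999, 0.048, -0.001, 0.0]
ft_force: [-0.0, -0.2, -2.2]
grip_width: 0.0352
```

```bash
python3 go.py 0.5187 0.1736 0.13 5.7
```

```text
t 17.5 pos [0.5289 0.0801 0.1736] yaw 5.48 w 0.0352 F [-0.  -0.2 -2.2] q6 1.63
shift [-0.012 -0.941  0.436] roll -0.002
```

carry_out([
  [0,-0.3,0,0,-0.5],
  [-0.01,-0.6,0,0,-0.5],
  [-0.01,-0.8,0.1,-0.002,-0.5],
  [-0.01,-0.94,0.3,-0.002,-0.5],
  [-0.01,-0.94,0.58,-0.002,-0.5],
  [-0.01,-0.94,0.58,-0.002,-0.5],
  [-0.01,-0.94,0.58,-0.002,-0.5],
  [-0.01,-0.94,0.58,-0.002,-0.5],
])

```text
clock: 18.3
eef_pos: [0.5196, 0.1744, 0.1176]
tool_rot: [0.999, 0.05, 0.001, -0.0]
ft_force: [0.2, 0.9, -1.7]
grip_width: 0.0352
```

```bash
python3 go.py 0.5187 0.1736 0.065 5.7
python3 - <<'E'
from bayf import *
tcp()
im=imaging.camera('scene'); cv2.imwrite('pics/s10.png',cv2.resize(im[130:250,280:430,::-1],None,fx=5,fy=5,interpolation=cv2.INTER_CUBIC))
im=imaging.camera('top'); cv2.imwrite('pics/t10.png',cv2.resize(im[140:240,90:210,::-1],None,fx=6,fy=6,interpolation=cv2.INTER_CUBIC))
E
```

```text
t 18.3 pos [0.5196 0.1744 0.1176] yaw 5.78 w 0.0352 F [ 0.2  0.9 -1.7] q6 1.79
shift [-0.011  0.007  0.526] roll 0.001
tcp bay [-27.4  -0.9] [0.5196 0.1744 0.1176] [ 0.2  0.9 -1.7]
```

View pics/s10.png

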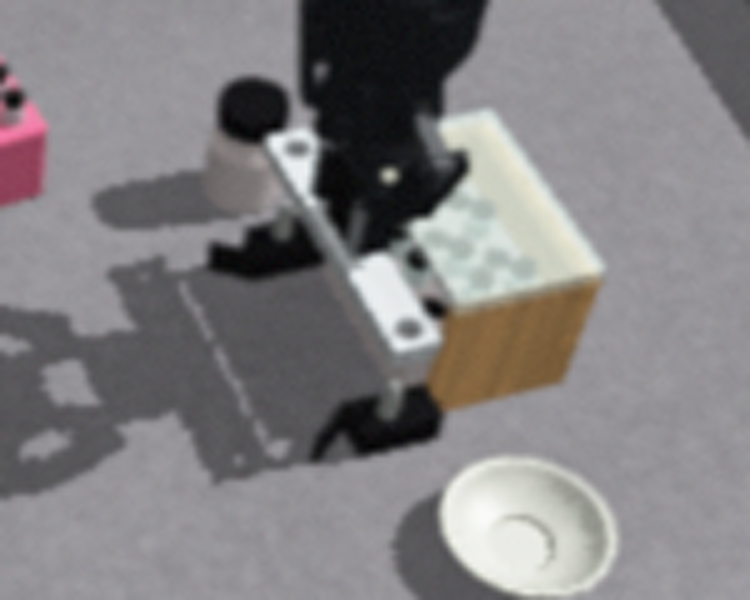

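View pics/t10.png

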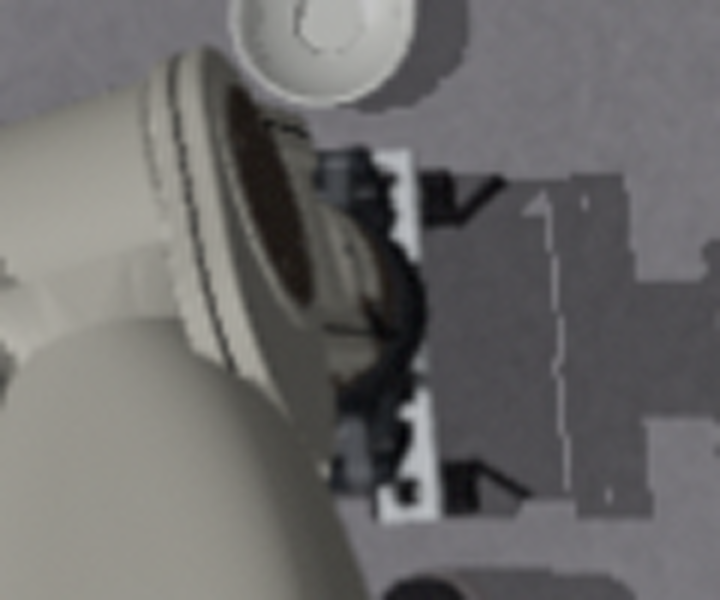

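Run:
```python
from bayf import *
zt=.1176-.045+.012
f=lambda L:[((u+.5)/5-.5+280,(v+.5)/5-.5+130) for u,v in L]
print('scene holes',bay(unproj('scene',f([(409,327),(297,148)]),zt)))
print('scene roof -y,+y mouth',bay(unproj('scene',f([(455,306)]),.088)), 'back -y',bay(unproj('scene',f([(604,270)]),.088)))
front([(412,150),(441,520)],90,140,6,z=zt)
g=lambda L:[((u+.5)/6-.5+90,(v+.5)/6-.5+140) for u,v in L]
print('top hole a',bay(unproj('top',g([(407,491)]),zt)),'left-bottom corner',bay(unproj('top',g([(378,521)]),zt)))
```

```text
scene holes [[-20.28265112 -66.68960602]
 [-21.0309544   64.55797727]]
scene roof -y,+y mouth [[  5.30673931 -63.27348294]] back -y [[ 86.84683905 -62.90919572]]
corners [[-39.4 -77.6]
 [-40.4  79.3]] mid [-39.9   0.8] yaw err deg -0.35 len 156.9
top hole a [[-26.95833617  65.98114164]] left-bottom corner [[-13.71832652  77.53374586]]
```

carry_out([
  [0,0.005,0.1,0,-0.5],
  [0,0.005,0.2,0,-0.5],
  [0,0.005,0.27,0,-0.5],
  [0,0.005,0.32,0,-0.5],
  [0,0.005,0.36,0,-0.5],
  [0,0.005,0.36,0,-0.5],
])

```text
clock: 19.0
eef_pos: [0.5187, 0.1747, 0.0798]
tool_rot: [0.999, 0.051, 0.0, -0.0]
ft_force: [1.3, 2.1, -2.7]
grip_width: 0.0352
```

```bash
python3 go.py 0.5187 0.1736 0.065 5.7
python3 - <<'E'
from bayf import *
tcp()
im=imaging.camera('scene'); cv2.imwrite('pics/s11.png',cv2.resize(im[150:230,300:400,::-1],None,fx=7,fy=7,interpolation=cv2.INTER_CUBIC))
E
```

```text
t 19.0 pos [0.5187 0.1747 0.0798] yaw 5.9 w 0.0352 F [ 1.3  2.1 -2.7] q6 1.79
shift [-0.001  0.011  0.148] roll 0.002
tcp bay [-26.9  -0. ] [0.5187 0.1747 0.0798] [ 1.3  2.1 -2.7]
```

View pics/s11.png

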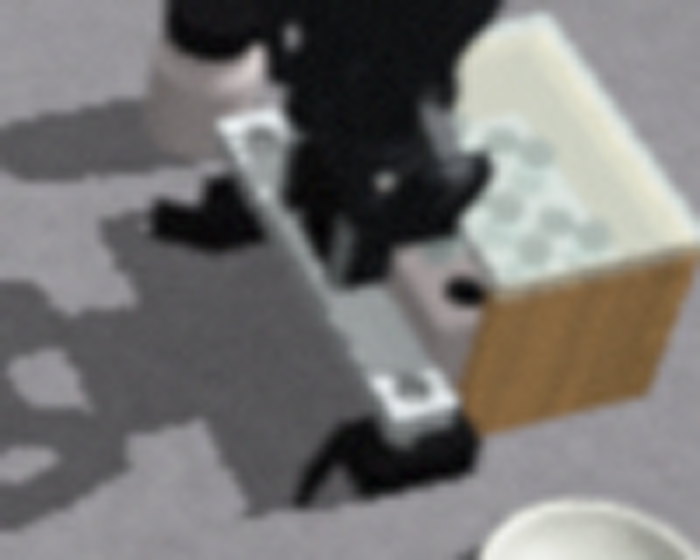

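No upward force with the underside about 8 mm below the pin tips, so both pins are in their holes. I'll lower further.

carry_out([
  [0,0.005,0.03,0,-0.5],
  [0,0.01,0.06,0,-0.5],
  [0,0.01,0.09,0,-0.5],
  [0,0.01,0.11,0,-0.5],
  [0,0.01,0.11,0,-0.5],
])

```text
clock: 19.55
eef_pos: [0.5192, 0.174, 0.0694]
tool_rot: [0.999, 0.051, 0.001, -0.001]
ft_force: [4.3, 3.5, -2.4]
grip_width: 0.035
```

carry_out([
  [0,0,0.02,0,-0.5],
  [0,0,0.03,0,-0.5],
  [0,0,0.04,0,-0.5],
  [0,0,0.04,0,-0.5],
])

```text
clock: 19.95
eef_pos: [0.5192, 0.174, 0.0656]
tool_rot: [0.999, 0.051, 0.001, -0.001]
ft_force: [3.6, 4.2, 0.5]
grip_width: 0.0353
```

```bash
python3 go.py 0.5187 0.1736 0.065 5.7
python3 - <<'E'
from bayf import *
tcp()
im=imaging.camera('scene'); cv2.imwrite('pics/s12.png',cv2.resize(im[150:230,300:400,::-1],None,fx=7,fy=7,interpolation=cv2.INTER_CUBIC))
E
```

```text
t 19.95 pos [0.5192 0.174  0.0656] yaw 5.9 w 0.0353 F [3.6 4.2 0.5] q6 1.79
shift [-0.005  0.003  0.006] roll 0.002
tcp bay [-27.7  -0.4] [0.5192 0.174  0.0656] [3.6 4.2 0.5]
```

View pics/s12.png

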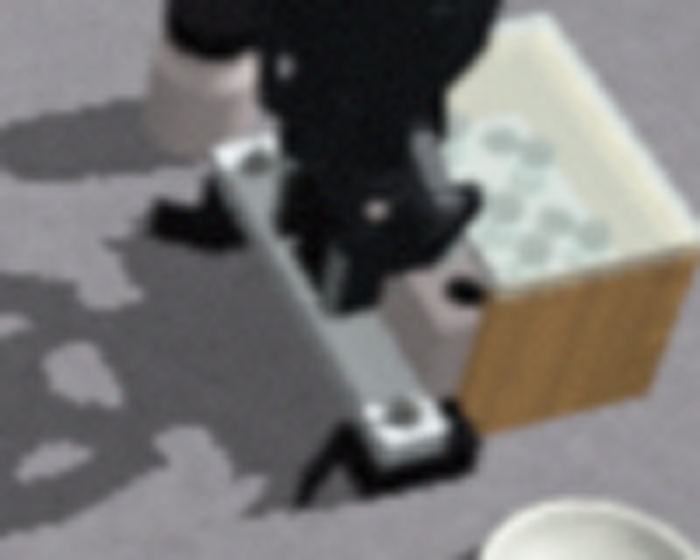

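carry_out([
  [0.005,-0.005,0.01,0,-0.5],
  [0.005,-0.005,0.015,0,-0.5],
  [0.005,-0.005,0.015,0,-0.5],
  [0.005,-0.005,0.015,0,-0.5],
])

```text
clock: 20.4
eef_pos: [0.5192, 0.1741, 0.0649]
tool_rot: [0.999, 0.052, 0.0, -0.0]
ft_force: [-0.3, 3.5, 6.7]
grip_width: 0.0351
```

The vertical force rises at TCP z = 0.065, which is 20 mm above the pick height, so the bar is flush. I'll release and lift.

carry_out([
  [0,0,0,0,0.2],
  [0,0,0,0,0.2],
  [0,0,0,0,0.2],
  [0,0,0,0,0.2],
  [0,0,0,0,0.2],
])

```text
clock: 20.9
eef_pos: [0.5186, 0.1737, 0.0634]
tool_rot: [0.999, 0.051, -0.0, 0.0]
ft_force: [1.0, 0.5, -0.5]
grip_width: 0.0512
```

carry_out([
  [0,0,-0.1,0,0.2],
  [0,0,-0.25,0,0.2],
  [0,0,-0.5,0,0.2],
  [0,0,-0.95,0,0.2],
  [0,0,-0.95,0,0.2],
])

```text
clock: 21.4
eef_pos: [0.5229, 0.1753, 0.1658]
tool_rot: [0.999, 0.051, 0.006, -0.002]
ft_force: [1.5, 0.9, 0.1]
grip_width: 0.0512
```

carry_out([
  [0,0.4,-0.2,0,0.2],
  [0,0.8,-0.4,0,0.2],
  [0,0.95,-0.4,0,0.2],
  [0,0.95,-0.4,0,0.2],
])

```text
clock: 21.8
eef_pos: [0.5292, 0.0777, 0.1996]
tool_rot: [0.999, 0.05, 0.001, -0.0]
ft_force: [-0.0, 0.7, 0.1]
grip_width: 0.0511
```

carry_out([
  [0,0.4,0,0,0.2],
  [0,0.8,0,0,0.2],
  [0,0.95,0,0,0.2],
  [0,0.95,0,0,0.2],
  [0,0.95,0,0,0.2],
])

```text
clock: 22.3
eef_pos: [0.5382, -0.014, 0.1981]
tool_rot: [0.999, 0.052, -0.001, -0.001]
ft_force: [-0.3, 1.3, -0.1]
grip_width: 0.0512
```

Run:
```python
from bayf import *
tcp()
im=imaging.camera('scene'); cv2.imwrite('pics/s13.png',cv2.resize(im[:,:,::-1],None,fx=1.5,fy=1.5));cv2.imwrite('pics/s13c.png',cv2.resize(im[150:230,300:400,::-1],None,fx=7,fy=7,interpolation=cv2.INTER_CUBIC))
im=imaging.camera('top'); cv2.imwrite('pics/t13.png',cv2.resize(im[140:240,90:210,::-1],None,fx=6,fy=6,interpolation=cv2.INTER_CUBIC))
```

```text
tcp bay [-216.6   -0.7] [ 0.5382 -0.014   0.1981] [-0.3  1.3 -0.1]
```

View pics/t13.png

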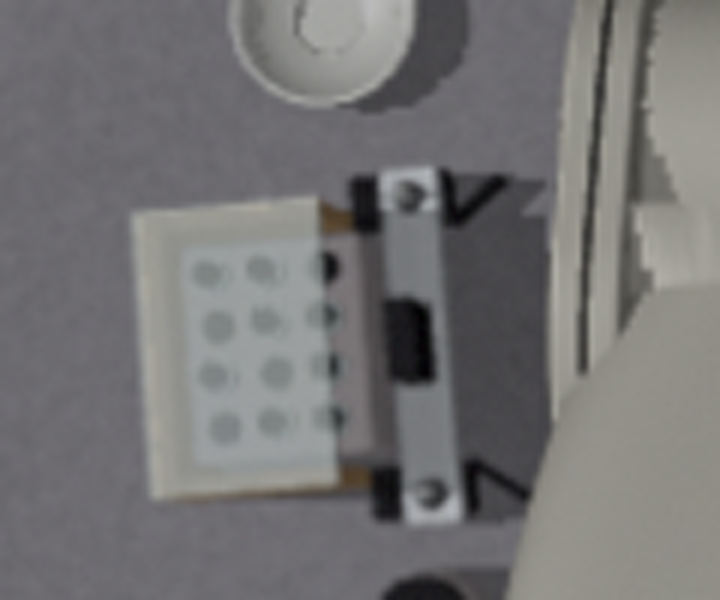

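View pics/s13c.png

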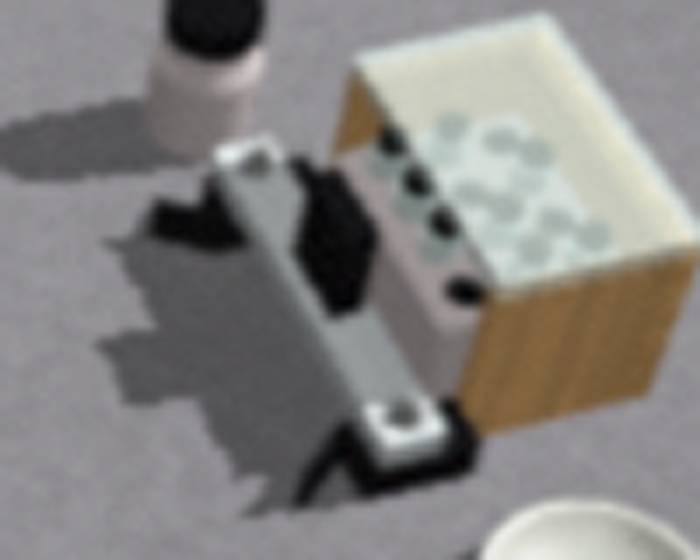

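View pics/s13.png

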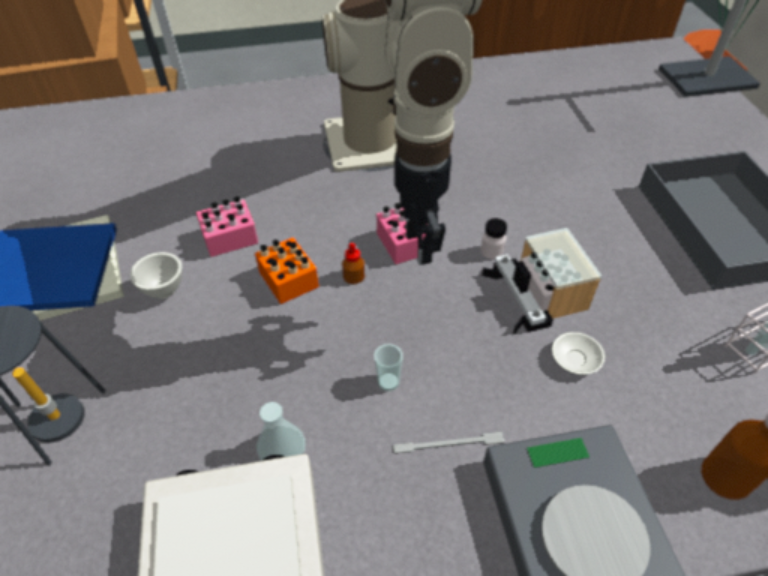

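The top crop shows a pin through each hole, at (408,195) and (432,491). The rack still stands against the back wall and the bystanders haven't moved. One quick measurement, then I'll hand in.

Run:
```python
from bayf import *
front([(438,167),(464,521)],90,140,6,z=.032); front([(378,169),(407,523)],90,140,6,z=.032); front([(358,235),(374,452)],90,140,6)
order.job_done()
```

```text
corners [[-40.8 -76.6]
 [-40.9  79.7]] mid [-40.9   1.6] yaw err deg -0.02 len 156.4
corners [[-14.1 -78.1]
 [-15.7  78.6]] mid [-14.9   0.2] yaw err deg -0.59 len 156.7
corners [[ -7.7 -47.1]
 [ -7.9  47.2]] mid [-7.8  0.1] yaw err deg -0.17 len 94.3
the job is handed in; nothing more can be done
```

The white rack is home in the bay and the bar lies over both pins, released. I handed the job in at about 22 s of the 72 s; it reports no verdict.

**Rack:** I pushed it in with the part-open fingers until it stopped moving against the back wall, with the force rising to 9 N. It measures 0.1 mm off centre and under 0.2° of yaw. Its near face reads 7.8 mm out of the mouth against 10 mm nominal. That is within the camera and pixel-reading error, and the contact stop supports it being home.

**Bar:** I gripped the tab at its ends and lowered the bar over the pins until the vertical force rose at a tool height 20 mm above the pick, which is the height of the blocks. It measures about (-28, +1) mm in the bay's frame, against a seat at (-28, 0), and under 0.6° of yaw. The top view shows a pin through each hole.

**Checks that disagreed:** the scene camera read about 5 mm off in x and 3–5 mm in y against the top camera, so I used it only for relative checks.

**At the end:** the gripper was well clear of everything, and no bystander appeared moved in the last picture.

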